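# Load two brake pads into a spring magazine

## Task

Load the two small eared brake pads, one at a time, into the empty spring magazine: set each pad lining-down in the mouth and press it straight down past the two sprung lips until both its ends have snapped under them and it stays down when you let go, the second pad on top of the first. Press firmly but carefully, feeling for the lips to give, and never force the pads hard against the bottom stop: only a little travel is left under the second pad. Leave the bigger pad and everything else on the bench where it is.

Things in the scene. Friction and masses are not known exactly. Their poses are not given: they have to be found in the camera images.
- pad_a_center (a point): Small eared brake pad, 240 g +-20%, lying lining down, dark steel plate up. 21 mm thick: lining 42 x 74 x 14 (x, y, z), on it a plate 44 x 76 x 7, and at each y end an ear 20 wide (x), 7 thick, level with the plate: 100 mm long over the ears. Point: the pad's centre, 10.5 mm above its underside. x across (grip here, 44 mm), y along, z up. A half turn about z changes nothing.
- pad_b_center (a point): The second small eared brake pad, the same as pad_a in every way, same point and axes; either may be loaded first.
- magazine: Spring magazine fixed on the bench: aluminium posts at the two y ends of a dark base plate 80 x 170 x 8 mm. Origin: centre of its underside; z up; y along its length, as the pads lie in it. The rim is 105 mm above the underside. Its x sides are open (82 mm clear between the posts), so fingers can go down beside a pad.
- magazine_mouth (a point): Centre of the mouth, at rim level; axes as the magazine's. In each post, a steel lip on a side spring reaches 4.5 mm over the pad's ear. Its top slopes, so a pad pressed down slides past; its flat underside then holds the ear down. The lips' underside is 19 to 37 mm below the rim, both alike, and is not measured: lips and follower are set together at any height in that range.
- channel_left (a point): Ear channel in the +y post: the point is at rim level, 45 mm from the mouth's centre. Both channels are 24 mm wide (x), end walls 103 mm apart (y); thin flares widen them to about 41 and 120 mm in the 12 mm above the rim. A pad set in the mouth rests on the follower or the pad below, its top about 21 mm above the lips' underside: press it about 21 mm down from there.
- channel_right (a point): Ear channel in the -y post, the mirror image. A push of about 7 to 15 N takes a pad past the lips; the push drops when the ears' lower edges are past, then about 8 mm more brings the plate's top under the lips. Let go, the pad is then held by the lips; if not, it comes back up.
- magazine_foot (a point): Centre of the base plate's upper face. Above it a damped spring follower plate pushes the stack up against the lips (4 N when empty, 9 N with two pads). Once the second pad is under the lips only about 2 mm of travel is left before a hard stop (14 N per mm). More than 25 N between a pad and the magazine damages it: keep the push under 18 N.
- big_pad: Bystander: a bigger brake pad without ears, 60 x 118 x 18 mm, lying among the others; origin at the centre of its underside. It does not fit; leave it.
- bearing: Bystander: steel bearing ring, 60 mm across, 18 mm high; origin at the centre of its underside.
- stud: Bystander: dark steel wheel stud lying down, 100 mm long along its x, head 28 mm square at its +x end; origin on the bench near its middle.
- wrench: Bystander: an open-end wrench lying along its x.
- tin: Bystander: a standing tin, 68 mm across, 100 mm high; origin at the centre of its underside.
There are look-alikes about, which are no part of the job. Leave any pink or turquoise look-alike of the part that bears pad_a_center alone.

How it is judged:
On the way, in this order (a step that is already met when the one before it is completed fails the run):
1. one small pad is under the lips, let go (((x of pad_a_center in the frame of magazine between -0.004 and 0.004 m and y of pad_a_center in the frame of magazine between -0.004 and 0.004 m and z of pad_a_center in the frame of magazine below 0.0768 m and angle between pad_a_center's own z axis and vertical below 0.06 rad and contact force between the fingers and pad_a below 0.05 N and linear speed of pad_a below 0.02 m/s) or (x of pad_b_center in the frame of magazine between -0.004 and 0.004 m and y of pad_b_center in the frame of magazine between -0.004 and 0.004 m and z of pad_b_center in the frame of magazine below 0.0768 m and angle between pad_b_center's own z axis and vertical below 0.06 rad and contact force between the fingers and pad_b below 0.05 N and linear speed of pad_b below 0.02 m/s))), for 0.2 s.
2. both small pads are under the lips, let go (x of pad_a_center in the frame of magazine between -0.004 and 0.004 m and y of pad_a_center in the frame of magazine between -0.004 and 0.004 m and z of each of pad_a_center, pad_b_center in the frame of magazine below 0.0768 m and angle between each of pad_a_center, pad_b_center's own z axis and vertical below 0.06 rad and contact force between the fingers and pad_a below 0.05 N and linear speed of each of pad_a, pad_b below 0.02 m/s and x of pad_b_center in the frame of magazine between -0.004 and 0.004 m and y of pad_b_center in the frame of magazine between -0.004 and 0.004 m and contact force between the fingers and pad_b below 0.05 N), for 0.2 s.
At the end, for the whole second after the job is handed in: Both small pads are in the magazine, lining down, held under both lips by the spring: centres within 4 mm of the magazine's axis each way and lower than 77 mm above its underside (a pad not snapped under the lips stands higher), level within 0.06 rad, at rest and released (all of step 2); the robot touches nothing.
It fails at once if a pad pressed on the magazine with more than 25 N (contact force between any of pad_a, pad_b and magazine above 25 N).
It fails at once if the bigger pad or another bystander moved by more than 20 mm (distance of any of big_pad, bearing, stud, wrench, tin from where it was at the start of the episode above 0.02 m).
It also fails if it takes over 72 s, if anything falls off the work surface, if the arm or the gripper's body presses on something with over 40 N, if the wrist force passes 120 N, or if a joint passes its speed limit or range.

## Robot

A 6-joint arm with a two-finger parallel gripper is mounted at the origin on the work surface. World frame = base frame: x ahead of the robot, y to its left, z up, the work surface at z = 0. Lengths are in m, angles in rad, forces in N, time in s.
With the tool pointing down it reaches from about 0.3 to 0.775 m from the base axis. Payload 14.6 kg.
Tool frame: the origin (TCP) lies midway between the tips of the shut fingers; the grasp point (between the pads) lies 19 mm behind it; x points along the fingers, z is the direction in which the jaws open and shut, and the axes are right-handed (so a half turn about x gives the same grasp; the last joint's range is limited). The gripper opens to 85 mm and grips with 20 to 120 N. Pads are 22 mm wide; open, the fingers measure 114 mm over their backs; the gripper's body (76 mm by 85 mm) begins 54 mm behind the grasp point. The pads swing forward as they close: fully open they stand 13 mm farther back than shut.
Start: joints at [1.174, 0.3, 1.521, -0, 1.321, -0.067], TCP at [0.178, 0.52, 0.2] pointing down, gripper open.
Joint ranges: [-3.03, 3.03], [-0.79, 2.21], [0.23, 2.52], [-1.04, 4.18], [0, 3.07], [-2.55, 2.55]. Speed limits (rad/s): [2.22, 2.22, 2.57, 3.14, 3.14, 3.14].

## Interface

Orientations are given as a unit quaternion [w, x, y, z].
In Python, from cell import arm, optics, finder gives the robot as it stands.
- The arm moves only by the tool jog_arm, never from a script. Its argument "commands" is a list of rows, each a list of 4 numbers: the shift along the tool's x, y, z in units of 40 mm (1.0 is 40 mm), then the turn about the tool's x in units of 5 degrees (1.0 is 5 degrees). A call has exactly 10 rows; each row shifts and turns the commanded pose from where the row before left it, along the tool's axes as they then stand; what a row does not reach is not made up. A row lasts 1/12 s, in which the tool goes at most 41.7 mm and 7.16 degrees, less where a joint would pass 70% of its speed; a pose out of reach is approached as far as the arm can. A call is refused whole if a number of a shift passes 1 or a number of a turn 1, either way. A call with a gripper value outside its range is refused whole. "claw" is the closure, from 0 (fully open) to 1 (shut), set as the call begins (left out, the last holds). The fingers move at their own pace and stop on an object; "force" is the grip in N (left out, the last holds). Time passes only in rows, so rows that do not move let the fingers close, or fill a call up. It gives the time, the measured TCP pose, the force and the opening at its end, in the units of the state.
- arm.get_state(): the state, without advancing time (a new reading comes with each control period).
- optics.capture(name): name is "scene" or "top"; returns the picture (420x560x3 uint8, blue, green, red); there is no depth.
- optics.camera_params(name): a dict with "K" (3x3 intrinsics, pixels), "distortion" ([k1, k2, p1, p2, k3] as OpenCV has them; the pictures are not rectified), "R" (3x3) and "t" (3): a world point X has camera coordinates R X + t. Camera axes: x right, y down, z forward; pixel columns grow to the right and rows downward; lengths in m; the calibration is good to about 2 mm. A picture is of the moment at which its call begins. camera_params takes no time and is no camera call.
- arm.close_job(): hands the job in, once; it reports no verdict.
Trained networks look in the newest picture that a camera, given by its name, has taken for a name from the list of things; names that differ only in an ending like _2 or _b are one class to them, and where a whole thing is asked for, a point or a joint stands for the part that bears it (a point fixed in the world has none). Each returns a list of dicts, best first, with "score" (0 to 1); they miss things now and then, are a little off and sometimes report something else, mostly with a low value. They report only what shows in the picture. A call takes as long as a camera call. They do not tell look-alikes from the thing itself.
- finder.cut_out(target, camera): "mask" (420x560 bool, what is visible of it) and "extent" ([centre column, centre row, width, height] in pixels, round what is visible of it).
The state is a dict: "clock": time; "joints": joint angles; "joint_vel": joint speeds; "tau": joint torques, N m; "tool_pos": TCP position; "tool_rot": TCP orientation; "wrist_force": force on the tool from outside, world axes, zero at the start; "moment": the same for the moment, N m; "grip_width": opening from 0.0 (shut) to 1.0 (fully open).
Only numpy, scipy, OpenCV 4.12 (cv2) and the standard library are available. Lean on these libraries where they do the work, as an engineer would, in place of code of your own. Each camera call takes 0.05 s, during which the arm holds its last target. There are 200 camera calls.

## Working session

There is one attempt and no reset: what is moved stays moved. The work goes in short steps, Python scripts to look and compute and a tool call to move; the robot and the scene stay as the last step left them, time stands still between calls to the robot, and variables do not carry over. Pictures are saved under pics/ and viewed, about 8 in all and at most 12, crops included, and the job is handed in when it is done.

Besides the shell and the picture viewer there is one more tool, called after ">>>" by a JSON object that holds its "name" and its "arguments". jog_arm: Moves the arm, as the interface text tells. Its arguments: {"type":"object","properties":{"commands":{"type":"array"},"claw":{"type":"number"},"force":{"type":"number"}},"required":["commands"]}

```bash
ls; mkdir -p pics; cat > h.py <<'E'
import numpy as np, cv2
from cell import arm, optics, finder
def cam(n):
    p=optics.camera_params(n); return [np.array(p[k],float) for k in("K","distortion","R","t")]
def px2w(n,uv,z):
    K,d,R,t=cam(n); q=cv2.undistortPoints(np.array(uv,float).reshape(-1,1,2),K,d).reshape(-1,2)
    c=-R.T@t; r=np.c_[q,np.ones(len(q))]@R
    return c+r*((z-c[2])/r[:,2])[:,None]
def w2px(n,X):
    K,d,R,t=cam(n); return cv2.projectPoints(np.array(X,float).reshape(-1,1,3),cv2.Rodrigues(R)[0],t,K,d)[0].reshape(-1,2)
E
python3 - <<'E'
from h import *
a=optics.capture("top"); b=optics.capture("scene")
cv2.imwrite("pics/top.png",a); cv2.imwrite("pics/scene.png",b)
for n in("top","scene"):
    K,d,R,t=cam(n); print(n,(-R.T@t).round(3),R[2].round(3),K[0,0])
    for k in("pad_a_center","magazine","big_pad"):
        for r in finder.cut_out(k,n):
            m=r["mask"].astype(np.uint8); rc=cv2.minAreaRect(cv2.findNonZero(m))
            print(n,k,round(r["score"],2),np.round(r["extent"],1),np.round(rc[0],1),np.round(rc[1],1),round(rc[2],1))
s=arm.get_state(); print({k:np.round(v,3) for k,v in s.items()})
E
```

```text
pics
top [0.392 0.012 1.102] [ 0.082  0.028 -0.996] 399.34261203369243
top pad_a_center 0.95 [415.9 262.2  36.1  28.3] [417.9 261.1] [18.  37.4] 57.3
top pad_a_center 0.74 [357.2 154.8  36.9  15.7] [356.  153.8] [16.7 36.2] 87.5
top pad_a_center 0.63 [338.8 222.1  33.7  25.6] [336.5 220.8] [36.8 16.2] 21.3
top pad_a_center 0.56 [355.3 273.1  20.4  36.2] [355.6 274.3] [17.7 37.7] 7.1
top pad_a_center 0.56 [398.  311.1  39.7  23.5] [397.2 309.7] [38.5 17.1] 8.1
top magazine 0.83 [259.2 178.8  69.   38.5] [257.3 180. ] [31.4 62.3] 80.5
top big_pad 0.76 [400.5 214.2  42.6  26. ] [397.3 213.9] [45.1 22.4] 3.8
top big_pad 0.75 [255.8 178.9  66.3  41.1] [257.3 179.9] [30.9 63.6] 80.3
scene [ 0.815 -0.54   1.16 ] [-0.266  0.451 -0.852] 516.5649547333738
scene pad_a_center 0.88 [241.7 261.9  35.   28.9] [241.9 261.6] [18.8 39.6] 53.1
scene pad_a_center 0.85 [182.1 253.3  33.9  31.8] [181.8 251.7] [38.2 19.7] 37.6
scene pad_a_center 0.71 [125.8 268.9  34.7  34.2] [126.1 269.1] [19.4 42.4] 43.4
scene pad_a_center 0.67 [152.9 314.2  20.5  39.7] [153.3 313.5] [19.9 41.2] 2.4
scene magazine 0.69 [323.  212.1  46.2  76.3] [325.4 210.4] [31.9 75. ] 21.1
scene big_pad 0.85 [212.3 323.7  47.7  54.2] [211.2 321.4] [27.2 52. ] 36.9
scene big_pad 0.42 [321.  212.4  47.3  76.9] [325.  210.4] [30.9 73.5] 20.8
{'clock': np.float64(0.4), 'joints': array([ 1.174,  0.3  ,  1.521,  0.   ,  1.321, -0.067]), 'joint_vel': array([ 0.001, -0.   ,  0.001, -0.   ,  0.   , -0.001]), 'tau': array([-1.0000e-03, -5.4287e+01, -3.6166e+01, -0.0000e+00,  1.0000e-03,
       -0.0000e+00]), 'tool_pos': array([0.178, 0.52 , 0.2  ]), 'tool_rot': array([ 0.575, -0.411,  0.575,  0.411]), 'wrist_force': array([ 0.04 , -0.657, -0.532]), 'moment': array([-0.027, -0.012, -0.002]), 'grip_width': np.float64(1.0)}
```

```bash
python3 - <<'E'
import cv2,numpy as np
a=cv2.imread("pics/top.png")[120:345,190:460]
cv2.imwrite("pics/top3.png",cv2.resize(a,None,fx=2.66,fy=2.66,interpolation=cv2.INTER_CUBIC))
b=cv2.imread("pics/scene.png")[150:370,90:370]
cv2.imwrite("pics/sc3.png",cv2.resize(b,None,fx=2.7,fy=2.7,interpolation=cv2.INTER_CUBIC))
E
```

```text
(no output)
```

View pics/top3.png

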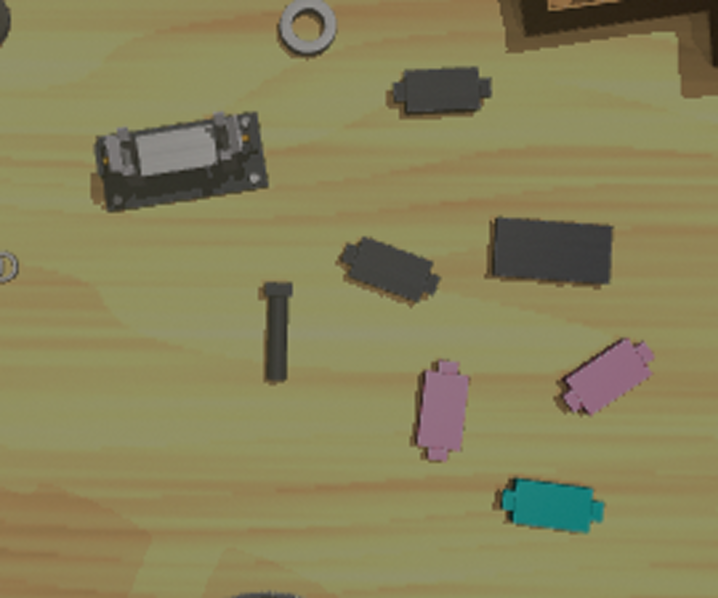

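View pics/sc3.png

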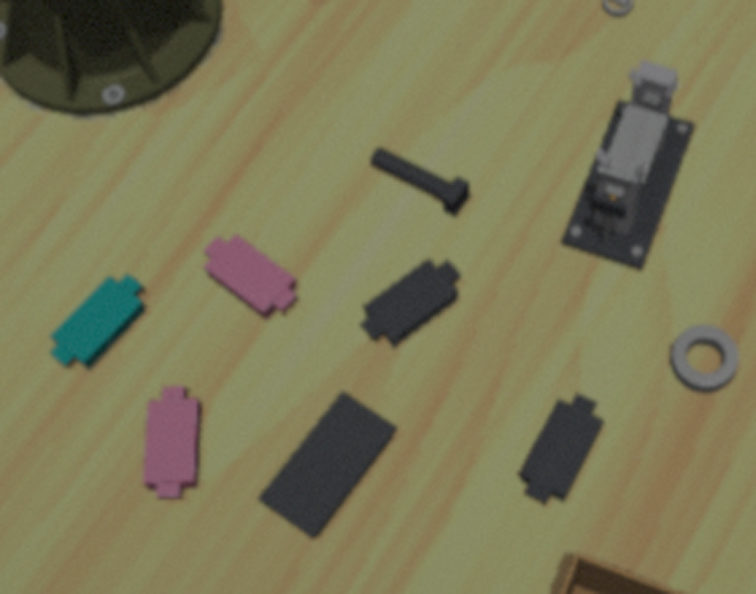

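The top picture (full-frame pixels) shows the pad class at these places:
- Dark grey at (356,154) and (337,221).
- Pink at (418,261) and (355,274).
- Turquoise at (397,310).
- Earless dark pad at (397,214), which is the big pad.

The two dark eared pads are the ones meant. Next I confirm them in a crop and fit their poses.

```bash
cat > fit.py <<'E'
from h import *
from scipy.optimize import minimize
def outline():
    a,b,e,l=.022,.038,.010,.050
    return np.array([[a,-b],[a,b],[e,b],[e,l],[-e,l],[-e,b],[-a,b],[-a,-b],[-e,-b],[-e,-l],[e,-l],[e,-b]])
def cov(n,p,shape,z0=.0,h=.021):
    S=8; c,s=np.cos(p[2]),np.sin(p[2]); R=np.array([[c,-s],[s,c]])
    o=outline()@R.T+p[:2]; im=np.zeros((shape[3]*S,shape[2]*S),np.uint8)
    lin=np.array([[.021,-.037],[.021,.037],[-.021,.037],[-.021,-.037]])@R.T+p[:2]
    hull=w2px(n,np.r_[np.c_[lin,np.full(4,z0)],np.c_[lin,np.full(4,z0+.014)]]).astype(np.float32)
    f=lambda q:np.round((q-np.array(shape[:2])+.5)*S).astype(np.int32)
    cv2.fillPoly(im,[cv2.convexHull(f(hull))],255)
    for z in np.linspace(z0+.014,z0+h,4): cv2.fillPoly(im,[f(w2px(n,np.c_[o,np.full(12,z)]))],255)
    return cv2.GaussianBlur(cv2.resize(im,(shape[2],shape[3]),interpolation=cv2.INTER_AREA),(0,0),.6)/255.
def fit(imgs,p0):
    # two cameras, each may have ~2mm bias: fit separately
    out=[]
    for n,g in imgs.items():
        c=w2px(n,[[p0[0],p0[1],.01]])[0]; sh=(int(c[0])-32,int(c[1])-32,64,64)
        roi=g[sh[1]:sh[1]+64,sh[0]:sh[0]+64].astype(float)
        w=cv2.dilate((cov(n,p0,sh)>.3).astype(np.uint8),np.ones((9,9)))
        fg=np.percentile(roi[w>0],10); bg=np.percentile(roi,70); t=np.clip((bg-roi)/(bg-fg),0,1)
        t=np.clip((t-.3)/.6,0,1)
        f=lambda q:(w*(cov(n,q,sh)-t)**2).sum()
        r=minimize(f,p0,method="Nelder-Mead",options=dict(initial_simplex=np.array(p0)+np.array([[0,0,0],[.006,0,0],[0,.006,0],[0,0,.1]]),xatol=1e-5,fatol=1e-3))
        out.append(np.r_[r.x,r.fun])
    return np.array(out)
E
python3 - <<'E'
from fit import *
I={n:cv2.imread(f"pics/{n}.png").min(2)*0+cv2.imread(f"pics/{n}.png").max(2) for n in("top","scene")}
for uv,uv2 in (((356,153.8),None),((336.5,220.8),None)):
    X=px2w("top",[uv],.02)[0]
    best=None
    for yaw in np.linspace(-1.5,1.6,13)[:-1]:
        c=w2px("top",[[X[0],X[1],.01]])[0].astype(int); sh=(c[0]-32,c[1]-32,64,64)
        roi=I["top"][sh[1]:sh[1]+64,sh[0]:sh[0]+64]; e=(cov("top",[X[0],X[1],yaw],sh)*roi).sum()
        if best is None or e<best[0]: best=(e,yaw)
    print(fit(I,[X[0],X[1],best[1]]).round(4))
sc=2.66
C=(np.array([(112,211),(267,186),(256,112),(95,137)])+.5)/sc-.5+[190,120]
D=(np.array([(565,242),(641,268),(693,125),(617,102)])+.5)/2.7-.5+[90,150]
for n,q in(("top",C),("scene",D)):
    P=px2w(n,q,.006)[:,:2]; print(n,P.round(4).tolist(),P.mean(0).round(4),np.linalg.norm(P-np.roll(P,-1,0),axis=1).round(4))
a=cv2.imread("pics/top.png"); b=cv2.imread("pics/scene.png")
f=lambda im,x,y,w,h,s:cv2.resize(im[y:y+h,x:x+w],(w*s,h*s),interpolation=cv2.INTER_CUBIC)
L=f(a,217,150,80,60,5); R=f(b,290,165,75,90,5); P=f(a,310,135,80,30,5)
o=np.zeros((600,800,3),np.uint8); o[:300,:400]=L; o[:450,410:785]=R; o[300:450,:400]=P; o[450:600,:400]=f(a,300,205,80,30,5)
cv2.imwrite("pics/mag.png",o)
E
```

```text
[[ 0.6429 -0.1717  0.0603  6.894 ]
 [ 0.6444 -0.1728  0.0517  9.6879]]
[[ 0.4578 -0.1183 -0.3405  6.9577]
 [ 0.459  -0.12   -0.3369 13.5224]]
top [[0.5158, 0.1676], [0.5435, 0.0066], [0.6213, 0.0188], [0.5937, 0.1872]] [0.5686 0.095 ] [0.1634 0.0789 0.1707 0.0803]
scene [[0.5481, 0.007], [0.622, 0.0187], [0.5936, 0.1834], [0.5163, 0.1697]] [0.57   0.0947] [0.0748 0.1672 0.0785 0.1657]
```

View pics/mag.png

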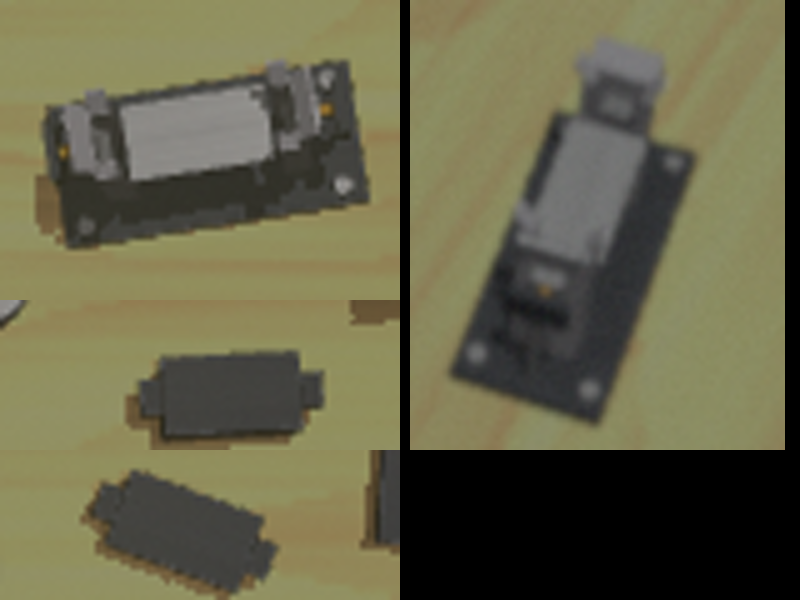

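The crop confirms both dark eared pads (charcoal, lining down) and the empty magazine. Magazine centre is about (0.569, 0.095), yaw about 0.168. I'll take the nearer pad B first.

```bash
cat > go.py <<'E'
import sys; from h import *
from scipy.spatial.transform import Rotation as Ro
s=arm.get_state(); q=s["tool_rot"]; R=Ro.from_quat([*q[1:],q[0]]).as_matrix()
print("t",round(float(s["clock"]),2),"pos",s["tool_pos"].round(4),"F",s["wrist_force"].round(2),"M",s["moment"].round(3),"g",round(float(s["grip_width"]),3),"x",R[:,0].round(3),"z",R[:,2].round(3),"j6",round(float(s["joints"][5]),2))
if len(sys.argv)>4:
    X=np.array([float(v) for v in sys.argv[1:4]]); yaw=float(sys.argv[4])
    now=np.arctan2(R[1,2],R[0,2]); d=(yaw-now+np.pi/2)%np.pi-np.pi/2  # z-axis yaw, half-turn free
    R2=Ro.from_euler("z",d).as_matrix()@R
    print("turn units",round(-np.degrees(d)/5,2),"shift units",(R2.T@(X-s["tool_pos"])/.04).round(3))
E
python3 go.py .4584 -.119 .10 -.339
```

```text
t 0.4 pos [0.1781 0.5203 0.1996] F [ 0.04 -0.66 -0.53] M [-0.027 -0.012 -0.002] g 1.0 x [-0. -0. -1.] z [ 0.324  0.946 -0.   ] j6 -0.07
turn units -17.89 shift units [  2.492  12.743 -11.923]
```

```bash
sed -i 's#d=(yaw-now+np.pi/2)%np.pi-np.pi/2.*#d=yaw-now#' go.py
```

>>> {"name": "jog_arm", "arguments": {"commands": [[0,-0.7,0,1],[0,-0.7,0,1],[0,-0.7,0,1],[0,-0.7,0,1],[0,-0.7,0,1],[0,-0.7,0,1],[0,-0.7,0,1],[0,-0.7,0,1],[0,-0.7,0,1],[0,-0.7,0,1]], "claw": 0, "force": 40}}

```text
clock: 1.23
tool_pos: [0.3824, 0.3398, 0.1996]
tool_rot: [0.695, -0.128, 0.695, 0.128]
wrist_force: [0.5, 0.1, -0.7]
grip_width: 1.001
```

```bash
python3 go.py .4584 -.119 .10 -.339
```

```text
t 1.23 pos [0.3824 0.3398 0.1996] F [ 0.45  0.08 -0.73] M [ 0.03  -0.063 -0.033] g 1.001 x [ 0. -0. -1.] z [0.935 0.356 0.   ] j6 0.29
turn units 8.05 shift units [  2.491 -10.185   5.607]
```

>>> {"name": "jog_arm", "arguments": {"commands": [[0,-0.9,0,1],[0,-0.9,0,1],[0,-0.9,0,1],[0,-0.9,0.1,1],[0,-0.9,0.2,1],[0,-0.9,0.2,1],[0,-0.9,0.2,1],[0,-0.9,0.2,1],[0,-0.9,0.2,0.05],[0,-0.9,0.2,0]]}}

```text
clock: 2.07
tool_pos: [0.4262, -0.0188, 0.1998]
tool_rot: [0.697, 0.118, 0.697, -0.118]
wrist_force: [1.2, -0.5, -1.0]
grip_width: 1.001
```

```bash
python3 go.py .4584 -.119 .10 -.339
```

```text
t 2.07 pos [ 0.4262 -0.0188  0.1998] F [ 1.17 -0.48 -0.97] M [ 0.004 -0.035 -0.019] g 1.001 x [ 0. -0. -1.] z [ 0.944 -0.329  0.   ] j6 0.2
turn units 0.05 shift units [ 2.495 -2.094  1.591]
```

>>> {"name": "jog_arm", "arguments": {"commands": [[0.35,-0.3,0.23,0.05],[0.35,-0.3,0.23,0],[0.35,-0.3,0.23,0],[0.35,-0.3,0.23,0],[0.35,-0.3,0.23,0],[0.35,-0.3,0.23,0],[0.35,-0.3,0.21,0],[0.3,0,0,0],[0.3,0,0,0],[0.2,0,0,0]]}}

```text
clock: 2.9
tool_pos: [0.4584, -0.1176, 0.0686]
tool_rot: [0.697, 0.119, 0.697, -0.119]
wrist_force: [0.3, 0.0, 0.5]
grip_width: 0.997
```

```bash
python3 go.py .4584 -.119 .002 -.339; python3 - <<'E'
from h import *
o=[]
for n in("top","scene"):
    a=optics.capture(n); c=w2px(n,[[.458,-.119,.03]])[0].astype(int)
    o.append(cv2.resize(a[c[1]-40:c[1]+40,c[0]-40:c[0]+40],(400,400),interpolation=cv2.INTER_CUBIC))
cv2.imwrite("pics/g1.png",np.hstack(o))
E
```

```text
t 2.9 pos [ 0.4584 -0.1176  0.0686] F [0.3  0.02 0.52] M [-0.007 -0.001 -0.   ] g 0.997 x [-0.001  0.    -1.   ] z [ 0.943 -0.333 -0.001] j6 0.01
turn units 0.0 shift units [ 1.665 -0.033  0.012]
```

View pics/g1.png

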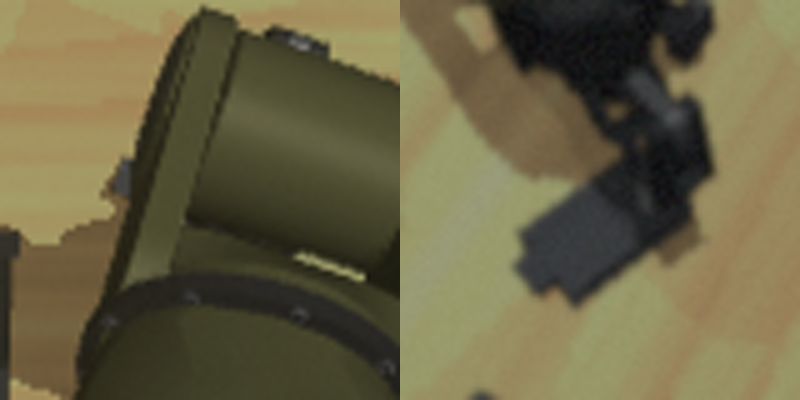

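The pad is seen in the scene view with the gripper over its upper half, and its lower-left end is free. Alignment looks consistent, so I descend and grip.

>>> {"name": "jog_arm", "arguments": {"commands": [[0.3,-0.03,0.01,0],[0.3,0,0,0],[0.3,0,0,0],[0.25,0,0,0],[0.2,0,0,0],[0.15,0,0,0],[0.1,0,0,0],[0.06,0,0,0],[0,0,0,0],[0,0,0,0]]}}

```text
clock: 3.83
tool_pos: [0.459, -0.1188, 0.0035]
tool_rot: [0.697, 0.119, 0.697, -0.119]
wrist_force: [-0.1, -0.2, 0.3]
grip_width: 1.001
```

>>> {"name": "jog_arm", "arguments": {"commands": [[0,0,0,0],[0,0,0,0],[0,0,0,0],[0,0,0,0],[0,0,0,0],[0,0,0,0],[0,0,0,0],[0,0,0,0],[0,0,0,0],[0,0,0,0]], "claw": 1, "force": 40}}

```text
clock: 4.67
tool_pos: [0.4588, -0.1188, 0.0033]
tool_rot: [0.697, 0.119, 0.697, -0.119]
wrist_force: [-0.0, -1.1, 0.8]
grip_width: -0.002
```

>>> {"name": "jog_arm", "arguments": {"commands": [[-0.2,0,0,0],[-0.4,0,0,0],[-0.6,0,0,0],[-0.6,0,0,0],[-0.6,0,0,0],[-0.6,0,0,0],[-0.6,0,0,0],[-0.4,0,0,0],[-0.2,0,0,0],[0,0,0,0]]}}

```text
clock: 5.5
tool_pos: [0.4593, -0.1189, 0.1731]
tool_rot: [0.698, 0.119, 0.696, -0.119]
wrist_force: [-0.0, 0.4, -0.4]
grip_width: 0.001
```

```bash
python3 go.py .569 .095 .16 .168
```

```text
t 5.5 pos [ 0.4593 -0.1189  0.1731] F [-0.    0.36 -0.35] M [-0.025 -0.007  0.063] g 0.001 x [ 0.003 -0.001 -1.   ] z [ 0.943 -0.332  0.003] j6 0.01
turn units -5.8 shift units [0.338 4.815 3.596]
```

The grip shut to zero, so it missed. Look before anything else.

```bash
python3 - <<'E'
from h import *
a=optics.capture("top"); b=optics.capture("scene")
cv2.imwrite("pics/top_b.png",a); cv2.imwrite("pics/scene_b.png",b)
o=cv2.resize(b[160:360,110:310],(600,600),interpolation=cv2.INTER_CUBIC)
for p,c in(([.4593,-.1189,.1731],(0,0,255)),([.4584,-.119,.021],(0,255,0)),([.4584,-.119,0],(255,0,0))):
    q=(w2px("scene",[p])[0]+.5-[110,160])*3; cv2.circle(o,tuple(int(v) for v in q),5,c,1)
cv2.imwrite("pics/miss.png",o)
E
```

```text
(no output)
```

View pics/miss.png

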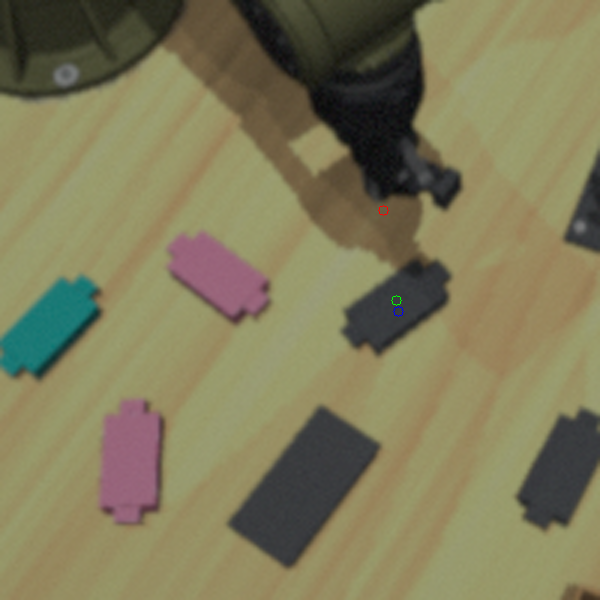

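```bash
python3 - <<'E'
from fit import *
I={n:cv2.imread(f"pics/{n}_b.png").max(2) for n in("scene",)}
print(fit(I,[.459,-.12,-.337]).round(4))
b=cv2.imread("pics/scene_b.png"); t=cv2.imread("pics/top_b.png")
P=np.array([.4593,-.1189,.1731]); z=np.array([.943,-.332,0]); y=np.array([-.332,-.943,0])
pts=[(P,(0,0,255)),(P+[0,0,.05],(0,255,255)),(P+.0425*z+[0,0,.013],(0,255,0)),(P-.0425*z+[0,0,.013],(255,0,0)),(P+[0,0,.1],(255,0,255))]
c=w2px("scene",[P])[0].astype(int); o=cv2.resize(b[c[1]-50:c[1]+30,c[0]-40:c[0]+40],(560,560),interpolation=cv2.INTER_CUBIC)
o=np.clip(o.astype(float)*1.8,0,255).astype(np.uint8)
for p,k in pts:
    q=(w2px("scene",[p])[0]+.5-[c[0]-40,c[1]-50])*7; cv2.circle(o,tuple(int(v) for v in q),6,k,2)
cv2.imwrite("pics/z.png",o)
E
```

```text
[[ 0.4588 -0.1194 -0.3199 18.9653]]
```

View pics/z.png

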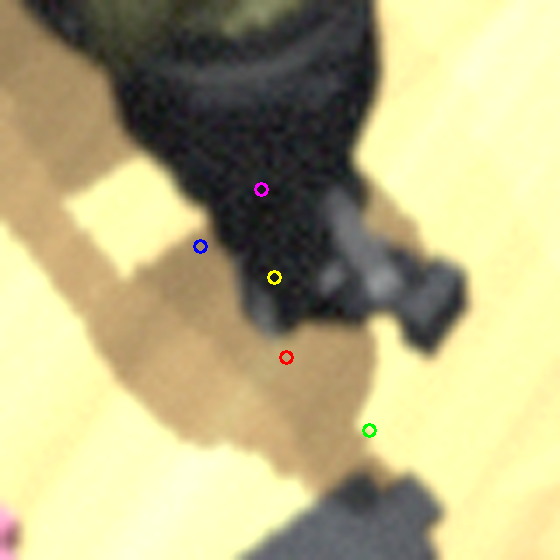

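>>> {"name": "jog_arm", "arguments": {"commands": [[0,0,0,0],[0,0,0,0],[0,0,0,0],[0,0,0,0],[0,0,0,0],[0,0,0,0],[0,0,0,0],[0,0,0,0],[0,0,0,0],[0,0,0,0]], "claw": 0}}

```text
clock: 6.43
tool_pos: [0.4588, -0.1188, 0.1713]
tool_rot: [0.697, 0.119, 0.697, -0.119]
wrist_force: [0.1, 1.4, -0.4]
grip_width: 0.997
```

```bash
python3 - <<'E'
from h import *
o=[]
old={n:cv2.imread(f"pics/{n}_b.png") for n in("scene","top")}
for n in("scene","top"):
    a=optics.capture(n); cv2.imwrite(f"pics/{n}_c.png",a); P=np.array([.4593,-.1189,.1731]); c=w2px(n,[P])[0].astype(int)
    d=np.abs(a.astype(int)-old[n]).max(2); print(n,(d>40).sum())
    f=lambda im:np.clip(1.8*cv2.resize(im[c[1]-50:c[1]+10,c[0]-40:c[0]+40],(400,300),interpolation=cv2.INTER_CUBIC).astype(float),0,255)
    o.append(np.hstack([f(old[n]),f(a)]))
cv2.imwrite("pics/cmp.png",np.vstack(o))
E
```

```text
scene 334
top 103[ WARN:0@5.962] global loadsave.cpp:1063 imwrite_ Unsupported depth image for selected encoder is fallbacked to CV_8U.
```

View pics/cmp.png

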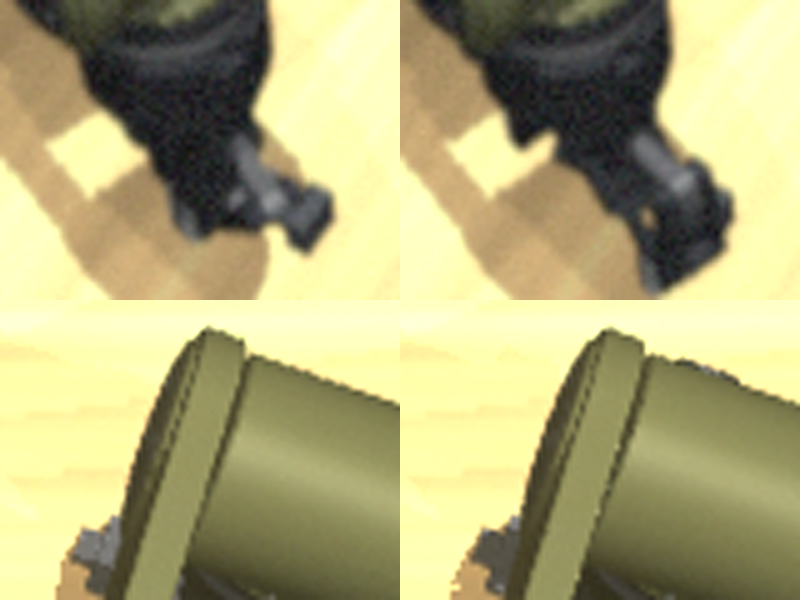

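The jaw axis is as I assumed, but the shut tips appear higher in the picture than the reported TCP. I'll touch the pad's top with shut fingers to find the true height.

>>> {"name": "jog_arm", "arguments": {"commands": [[0.5,0,0,0],[0.7,0,0,0],[0.7,0,0,0],[0.6,0,0,0],[0.5,0,0,0],[0.3,0,0,0],[0.2,0,0,0],[0.1,0,0,0],[0.05,0,0,0],[0,0,0,0]], "claw": 1}}

```text
clock: 7.37
tool_pos: [0.459, -0.1188, 0.0255]
tool_rot: [0.697, 0.119, 0.697, -0.119]
wrist_force: [-0.3, 0.4, 0.0]
grip_width: 0.002
```

>>> {"name": "jog_arm", "arguments": {"commands": [[0.02,0,0,0],[0.02,0,0,0],[0.02,0,0,0],[0.02,0,0,0],[0.02,0,0,0],[0.02,0,0,0],[0,0,0,0],[0,0,0,0],[0,0,0,0],[0,0,0,0]]}}

```text
clock: 8.2
tool_pos: [0.4588, -0.1188, 0.0205]
tool_rot: [0.697, 0.119, 0.697, -0.119]
wrist_force: [0.5, -0.1, 0.1]
grip_width: -0.002
```

```bash
python3 go.py .4584 -.119 .021 -.339
```

```text
t 8.2 pos [ 0.4588 -0.1188  0.0205] F [ 0.46 -0.14  0.11] M [-0.029 -0.017  0.039] g -0.002 x [ 0. -0. -1.] z [ 0.943 -0.332  0.   ] j6 0.01
turn units 0.01 shift units [-0.012 -0.009 -0.008]
```

>>> {"name": "jog_arm", "arguments": {"commands": [[0.02,0,0,0],[0.02,0,0,0],[0.02,0,0,0],[0.02,0,0,0],[0.02,0,0,0],[0,0,0,0],[0,0,0,0],[0,0,0,0],[0,0,0,0],[0,0,0,0]]}}

```text
clock: 9.03
tool_pos: [0.4588, -0.1188, 0.0165]
tool_rot: [0.697, 0.119, 0.697, -0.119]
wrist_force: [-0.7, -0.5, 0.5]
grip_width: 0.0
```

```bash
python3 go.py; python3 - <<'E'
from h import *
b=optics.capture("scene"); P=np.array([.4588,-.1188,.0165]); c=w2px("scene",[P])[0].astype(int)
o=np.clip(1.6*cv2.resize(b[c[1]-45:c[1]+35,c[0]-40:c[0]+40],(560,560),interpolation=cv2.INTER_CUBIC).astype(float),0,255).astype(np.uint8)
q=(w2px("scene",[P])[0]+.5-[c[0]-40,c[1]-45])*7; cv2.circle(o,tuple(int(v) for v in q),6,(0,0,255),2)
cv2.imwrite("pics/touch.png",o)
E
```

```text
t 9.03 pos [ 0.4588 -0.1188  0.0165] F [-0.69 -0.49  0.46] M [ 0.024  0.012 -0.053] g 0.0 x [ 0. -0. -1.] z [ 0.943 -0.332  0.   ] j6 0.01
```

View pics/touch.png

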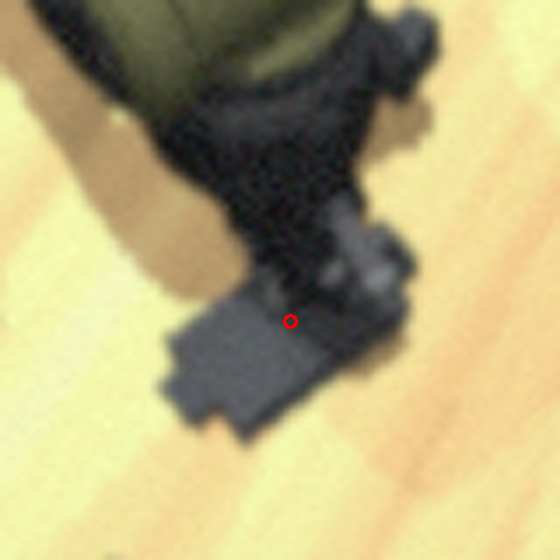

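Shut tips end at about (275,300), above and left of the projected TCP (290,320), and still clear of the pad. Reported z is low; keep feeling downward.

>>> {"name": "jog_arm", "arguments": {"commands": [[0.02,0,0,0],[0.02,0,0,0],[0.02,0,0,0],[0.02,0,0,0],[0.02,0,0,0],[0.02,0,0,0],[0,0,0,0],[0,0,0,0],[0,0,0,0],[0,0,0,0]]}}

```text
clock: 9.92
tool_pos: [0.4588, -0.1188, 0.0117]
tool_rot: [0.697, 0.119, 0.697, -0.119]
wrist_force: [0.2, 0.5, -0.6]
grip_width: -0.004
```

>>> {"name": "jog_arm", "arguments": {"commands": [[0.02,0,0,0],[0.02,0,0,0],[0.02,0,0,0],[0.02,0,0,0],[0,0,0,0],[0,0,0,0],[0,0,0,0],[0,0,0,0],[0,0,0,0],[0,0,0,0]]}}

```text
clock: 10.75
tool_pos: [0.4588, -0.1188, 0.0085]
tool_rot: [0.697, 0.119, 0.697, -0.119]
wrist_force: [-0.1, 0.4, -0.1]
grip_width: -0.004
```

>>> {"name": "jog_arm", "arguments": {"commands": [[0.02,0,0,0],[0.02,0,0,0],[0.02,0,0,0],[0.02,0,0,0],[0,0,0,0],[0,0,0,0],[0,0,0,0],[0,0,0,0],[0,0,0,0],[0,0,0,0]]}}

```text
clock: 11.58
tool_pos: [0.4588, -0.1188, 0.0053]
tool_rot: [0.697, 0.119, 0.697, -0.119]
wrist_force: [-0.7, 0.6, -0.3]
grip_width: 0.001
```

>>> {"name": "jog_arm", "arguments": {"commands": [[0.02,0,0,0],[0.02,0,0,0],[0.02,0,0,0],[0.02,0,0,0],[0,0,0,0],[0,0,0,0],[0,0,0,0],[0,0,0,0],[0,0,0,0],[0,0,0,0]]}}

```text
clock: 12.42
tool_pos: [0.4588, -0.1188, 0.0021]
tool_rot: [0.697, 0.119, 0.697, -0.119]
wrist_force: [-0.3, -0.1, 0.1]
grip_width: 0.002
```

>>> {"name": "jog_arm", "arguments": {"commands": [[0.02,0,0,0],[0.02,0,0,0],[0.02,0,0,0],[0.02,0,0,0],[0,0,0,0],[0,0,0,0],[0,0,0,0],[0,0,0,0],[0,0,0,0],[0,0,0,0]]}}

```text
clock: 13.25
tool_pos: [0.4588, -0.1188, -0.0011]
tool_rot: [0.697, 0.119, 0.697, -0.119]
wrist_force: [0.6, 0.0, -0.7]
grip_width: 0.0
```

>>> {"name": "jog_arm", "arguments": {"commands": [[0.02,0,0,0],[0.02,0,0,0],[0.02,0,0,0],[0.02,0,0,0],[0.02,0,0,0],[0,0,0,0],[0,0,0,0],[0,0,0,0],[0,0,0,0],[0,0,0,0]]}}

```text
clock: 14.08
tool_pos: [0.4588, -0.1188, -0.0051]
tool_rot: [0.697, 0.119, 0.697, -0.119]
wrist_force: [-0.1, -0.4, 0.1]
grip_width: -0.001
```

```bash
python3 go.py; python3 - <<'E'
from h import *
b=optics.capture("scene"); P=np.array([.4588,-.1188,.021]); c=w2px("scene",[P])[0].astype(int)
o=np.clip(2*cv2.resize(b[c[1]-45:c[1]+35,c[0]-40:c[0]+40],(560,560),interpolation=cv2.INTER_CUBIC).astype(float),0,255).astype(np.uint8)
q=(w2px("scene",[P])[0]+.5-[c[0]-40,c[1]-45])*7; cv2.circle(o,tuple(int(v) for v in q),6,(0,0,255),2)
cv2.imwrite("pics/touch2.png",o)
E
```

```text
t 14.08 pos [ 0.4588 -0.1188 -0.0051] F [-0.1  -0.44  0.06] M [-0.026  0.018  0.086] g -0.001 x [ 0. -0. -1.] z [ 0.943 -0.332  0.   ] j6 0.01
```

View pics/touch2.png

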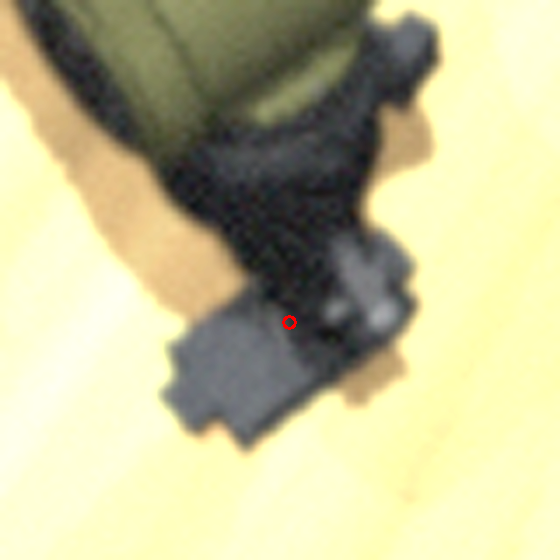

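>>> {"name": "jog_arm", "arguments": {"commands": [[0.01,0,0,0],[0.01,0,0,0],[0.01,0,0,0],[0.01,0,0,0],[0.01,0,0,0],[0.01,0,0,0],[0,0,0,0],[0,0,0,0],[0,0,0,0],[0,0,0,0]]}}

```text
clock: 14.97
tool_pos: [0.4588, -0.1188, -0.0075]
tool_rot: [0.697, 0.119, 0.697, -0.119]
wrist_force: [-0.3, -0.4, -0.7]
grip_width: 0.001
```

>>> {"name": "jog_arm", "arguments": {"commands": [[0.01,0,0,0],[0.01,0,0,0],[0.01,0,0,0],[0.01,0,0,0],[0.01,0,0,0],[0.01,0,0,0],[0,0,0,0],[0,0,0,0],[0,0,0,0],[0,0,0,0]]}}

```text
clock: 15.8
tool_pos: [0.4588, -0.1188, -0.0099]
tool_rot: [0.697, 0.119, 0.697, -0.119]
wrist_force: [0.0, 0.2, 0.3]
grip_width: -0.004
```

>>> {"name": "jog_arm", "arguments": {"commands": [[0.01,0,0,0],[0.01,0,0,0],[0.01,0,0,0],[0.01,0,0,0],[0.01,0,0,0],[0.01,0,0,0],[0.01,0,0,0],[0.01,0,0,0],[0,0,0,0],[0,0,0,0]]}}

```text
clock: 16.63
tool_pos: [0.4591, -0.1189, -0.0108]
tool_rot: [0.697, 0.119, 0.697, -0.119]
wrist_force: [-17.4, 4.2, 44.5]
grip_width: 0.002
```

>>> {"name": "jog_arm", "arguments": {"commands": [[0.01,0,0,0],[0.01,0,0,0],[0.01,0,0,0],[0.01,0,0,0],[0.01,0,0,0],[0.01,0,0,0],[0.01,0,0,0],[0.01,0,0,0],[0,0,0,0],[0,0,0,0]]}}

```text
clock: 17.47
tool_pos: [0.4594, -0.119, -0.011]
tool_rot: [0.697, 0.119, 0.697, -0.119]
wrist_force: [-39.6, 12.4, 98.8]
grip_width: 0.001
```

Contact at reported z of about -0.0105, with the force ramping to 99 N. I should not have queued the second step. I back off at once and re-examine the offset.

>>> {"name": "jog_arm", "arguments": {"commands": [[-0.1,0,0,0],[-0.2,0,0,0],[-0.4,0,0,0],[-0.5,0,0,0],[-0.5,0,0,0],[-0.4,0,0,0],[-0.2,0,0,0],[-0.1,0,0,0],[0,0,0,0],[0,0,0,0]]}}

```text
clock: 18.3
tool_pos: [0.4584, -0.1187, 0.0789]
tool_rot: [0.697, 0.119, 0.697, -0.119]
wrist_force: [-0.1, -0.6, 0.0]
grip_width: 0.003
```

```bash
python3 go.py; python3 - <<'E'
from fit import *
b=optics.capture("scene"); cv2.imwrite("pics/scene_d.png",b)
s=arm.get_state(); P=s["tool_pos"]
print(w2px("scene",[[.178,.52,.2],[.178,.52,.3],P]).round(1), w2px("top",[[.178,.52,.2]]).round(1))
print(fit({"scene":b.max(2)},[.459,-.12,-.337]).round(4))
K,d,R,t=cam("scene"); print(R.round(3).tolist())
c=w2px("scene",[P])[0].astype(int); x0,y0=c[0]-45,c[1]-70
o=np.clip(2*cv2.resize(b[y0:y0+100,x0:x0+100],(600,600),interpolation=cv2.INTER_LANCZOS4).astype(float),0,255).astype(np.uint8)
for p,k in((P,(0,0,255)),([P[0],P[1],.021],(0,255,0)),([P[0],P[1],0],(255,0,0)),(P+[0,0,.0315],(0,255,255))):
    q=(w2px("scene",[p])[0]+.5-[x0,y0])*6; cv2.circle(o,tuple(int(v) for v in q),4,k,1)
cv2.imwrite("pics/d.png",o)
E
```

```text
t 18.3 pos [ 0.4584 -0.1187  0.0789] F [-0.09 -0.56  0.01] M [-0.028 -0.028 -0.032] g 0.003 x [-0.001  0.    -1.   ] z [ 0.943 -0.332 -0.001] j6 0.01
[[275.4  13.1]
 [275.1 -17. ]
 [240.1 248.8]] [[ 60.4 337.2]]
[[ 0.4584 -0.1185 -0.3017 92.7997]]
[[0.863, 0.505, -0.002], [0.429, -0.736, -0.523], [-0.266, 0.451, -0.852]]
```

View pics/d.png

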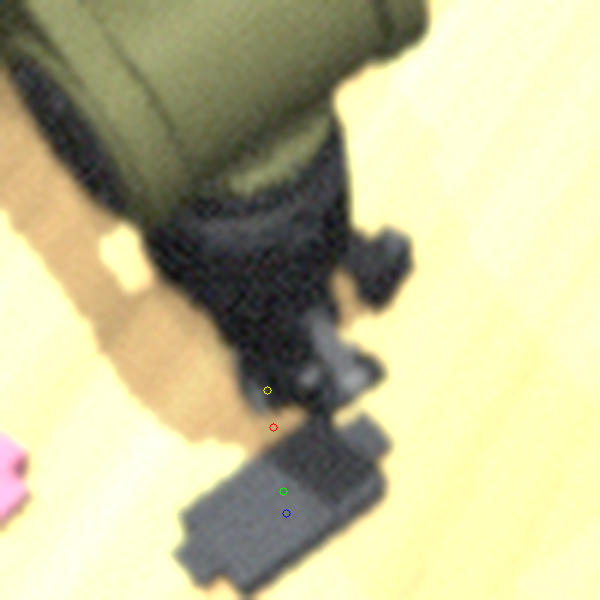

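```bash
python3 - <<'E'
from h import *
P=np.array([.1781,.5203,.1996]); z=np.array([.324,.946,0]); y=np.array([-.946,.324,0]); u=np.array([0,0,1.])
def draw(im,n,x0,y0,w,h,s,P,z,y,g):
    o=np.clip(1.8*cv2.resize(im[y0:y0+h,x0:x0+w],(w*s,h*s),interpolation=cv2.INTER_LANCZOS4).astype(float),0,255).astype(np.uint8)
    f=lambda p:tuple(int(v) for v in (w2px(n,[p])[0]+.5-[x0,y0])*s)
    for p,k in((P,(0,0,255)),(P+g*z+.013*u*(g>0),(0,255,0)),(P-g*z+.013*u*(g>0),(255,0,0)),(P+.073*u,(0,255,255)),(P+.15*u,(255,0,255))): cv2.circle(o,f(p),4,k,1)
    return o
a=draw(cv2.imread("pics/top.png"),"top",5,285,100,75,5,P,z,y,.0425)
b=draw(cv2.imread("pics/scene.png"),"scene",235,0,80,45,5,P,z,y,.0425)
o=np.zeros((600,800,3),np.uint8); o[:375,:500]=a; o[375:,:400]=b
P2=np.array([.4593,-.1189,.1731]); z2=np.array([.943,-.332,0])
c=w2px("scene",[P2])[0].astype(int)
o[:375,500:]=draw(cv2.imread("pics/scene_c.png"),"scene",c[0]-28,c[1]-55,60,75,5,P2,z2,y,.0425)
# base: flange circle radius guesses at z=0
im=cv2.imread("pics/scene.png"); q=w2px("scene",[[0,0,0]])[0]; print("base px",q,w2px("top",[[0,0,0]])[0])
cv2.imwrite("pics/start.png",o)
E
```

```text
base px [128.37941172 155.33062398] [290.53106594 391.8522126 ]
```

View pics/start.png

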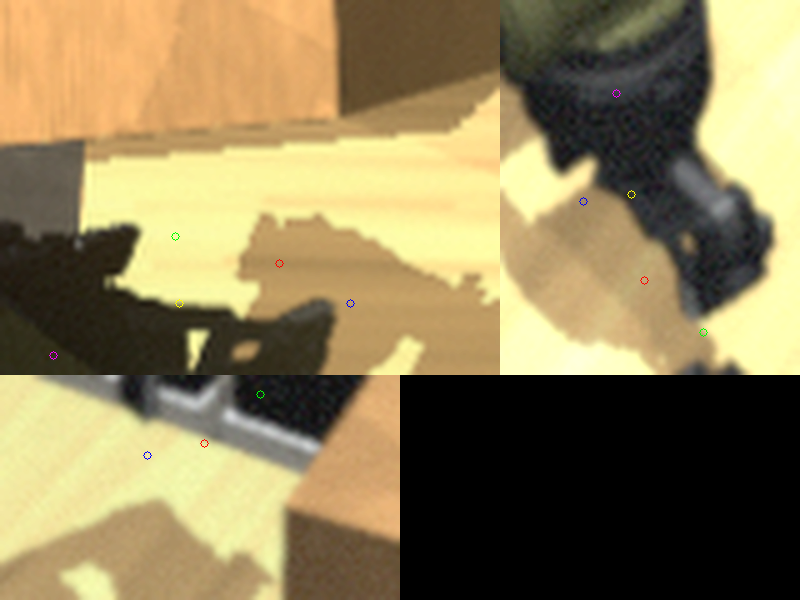

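```bash
python3 - <<'E'
from h import *
def J(n,p): return np.array([(w2px(n,[np.array(p)+d])-w2px(n,[p]))[0]/.01 for d in .01*np.eye(3)]).T
P=np.array([.1781,.5203,.1996]); z=np.array([.324,.946,0]); u=np.array([0,0,.013])
b=P-.0425*z+u; g=P+.0425*z+u
A=np.r_[J("top",b),J("scene",b)]; r=np.array([-3.6,1,-1.4,-8])
print("start blue only",np.linalg.lstsq(A,r,rcond=None)[0].round(4))
A2=np.r_[A,J("top",g)]; r2=np.r_[r,-8,-.8]; x=np.linalg.lstsq(A2,r2,rcond=None)[0]; print(x.round(4),(A2@x-r2).round(1))
E
```

```text
start blue only [ 0.0073 -0.0142  0.0403]
[ 0.0089 -0.0124  0.0422] [-0.9 -0.2  1.4 -0.8  1.9  1. ]
```

Start and current views both show the real tips about 30 mm above the reported TCP, which agrees with the touch (pad top 0.021 at reported -0.0105). So true z ≈ reported + 0.0315. I open and go down in checked steps.

>>> {"name": "jog_arm", "arguments": {"commands": [[0.2,0,0,0],[0.35,0,0,0],[0.4,0,0,0],[0.4,0,0,0],[0.35,0,0,0],[0.25,0,0,0],[0.15,0,0,0],[0.1,0,0,0],[0.05,0,0,0],[0,0,0,0]], "claw": 0}}

```text
clock: 19.18
tool_pos: [0.4588, -0.1188, -0.0104]
tool_rot: [0.697, 0.119, 0.697, -0.119]
wrist_force: [-0.1, -0.5, -0.5]
grip_width: 0.998
```

>>> {"name": "jog_arm", "arguments": {"commands": [[0.04,0,0,0],[0.04,0,0,0],[0.04,0,0,0],[0.04,0,0,0],[0.04,0,0,0],[0,0,0,0],[0,0,0,0],[0,0,0,0],[0,0,0,0],[0,0,0,0]]}}

```text
clock: 20.02
tool_pos: [0.4589, -0.1188, -0.0182]
tool_rot: [0.697, 0.119, 0.697, -0.119]
wrist_force: [-0.3, -0.2, -0.0]
grip_width: 1.001
```

>>> {"name": "jog_arm", "arguments": {"commands": [[0.03,0,0,0],[0.03,0,0,0],[0.03,0,0,0],[0.03,0,0,0],[0,0,0,0],[0,0,0,0],[0,0,0,0],[0,0,0,0],[0,0,0,0],[0,0,0,0]]}}

```text
clock: 20.85
tool_pos: [0.4588, -0.1188, -0.0231]
tool_rot: [0.697, 0.119, 0.697, -0.119]
wrist_force: [-1.4, 0.4, 0.0]
grip_width: 1.0
```

>>> {"name": "jog_arm", "arguments": {"commands": [[0.03,0,0,0],[0.03,0,0,0],[0.03,0,0,0],[0.03,0,0,0],[0,0,0,0],[0,0,0,0],[0,0,0,0],[0,0,0,0],[0,0,0,0],[0,0,0,0]]}}

```text
clock: 21.68
tool_pos: [0.4588, -0.1188, -0.0279]
tool_rot: [0.697, 0.119, 0.697, -0.119]
wrist_force: [-0.5, -0.6, -0.2]
grip_width: 0.998
```

>>> {"name": "jog_arm", "arguments": {"commands": [[0,0,0,0],[0,0,0,0],[0,0,0,0],[0,0,0,0],[0,0,0,0],[0,0,0,0],[0,0,0,0],[0,0,0,0],[0,0,0,0],[0,0,0,0]], "claw": 1, "force": 25}}

```text
clock: 22.52
tool_pos: [0.4588, -0.1188, -0.0278]
tool_rot: [0.697, 0.119, 0.697, -0.119]
wrist_force: [-2.3, 0.4, 5.0]
grip_width: 0.504
```

>>> {"name": "jog_arm", "arguments": {"commands": [[-0.1,0,0,0],[-0.3,0,0,0],[-0.5,0,0,0],[-0.6,0,0,0],[-0.6,0,0,0],[-0.6,0,0,0],[-0.6,0,0,0],[-0.4,0,0,0],[-0.2,0,0,0],[-0.1,0,0,0]], "force": 40}}

```text
clock: 23.35
tool_pos: [0.459, -0.1188, 0.1329]
tool_rot: [0.697, 0.119, 0.697, -0.119]
wrist_force: [-1.5, -0.2, -2.5]
grip_width: 0.504
```

```bash
python3 go.py .569 .095 .13 .168; python3 - <<'E'
from fit import *
b=optics.capture("scene"); cv2.imwrite("pics/scene_e.png",b)
s=arm.get_state(); P=s["tool_pos"]
z0=P[2]+.0279   # pad underside if lifted with the tool
for r in finder.cut_out("pad_a_center","scene"): print(round(r["score"],2),np.round(r["extent"],1), px2w("scene",[r["extent"][:2]],z0+.012)[0].round(4))
print("z0",z0.round(4),"expect",w2px("scene",[[.4584,-.119,z0+.012]]).round(1))
E
```

```text
t 23.35 pos [ 0.459  -0.1188  0.1329] F [-1.45 -0.18 -2.53] M [0.033 0.002 0.008] g 0.504 x [ 0.001 -0.    -1.   ] z [ 0.943 -0.332  0.001] j6 0.01
turn units -5.8 shift units [0.075 4.81  3.606]
0.89 [237.  232.6  37.   29.7] [ 0.4623 -0.1254  0.1726]
0.87 [125.4 269.4  38.   31.1] [ 0.3068 -0.3188  0.1726]
0.83 [154.  313.9  20.2  41.5] [ 0.4186 -0.3659  0.1726]
0.56 [182.3 253.2  36.   32.9] [ 0.3885 -0.2265  0.1726]
z0 0.1606 expect [[237.1 229.6]]
```

>>> {"name": "jog_arm", "arguments": {"commands": [[0,0.3,0.4,-1],[0,0.5,0.4,-1],[0,0.6,0.4,-1],[0,0.6,0.4,-1],[0,0.6,0.4,-1],[0,0.6,0.4,-0.8],[0,0.5,0.4,0],[0,0.3,0.2,0],[0,0.1,0.1,0],[0,0,0,0]]}}

```text
clock: 24.28
tool_pos: [0.5866, 0.0366, 0.131]
tool_rot: [0.704, -0.059, 0.705, 0.059]
wrist_force: [0.2, 0.4, -2.6]
grip_width: 0.5
```

```bash
python3 go.py .569 .095 .095 .168
```

```text
t 24.28 pos [0.5866 0.0366 0.131 ] F [ 0.19  0.4  -2.56] M [-0.017 -0.048  0.003] g 0.5 x [-0.002 -0.    -1.   ] z [ 0.986  0.168 -0.002] j6 -0.17
turn units 0.0 shift units [ 0.9    1.512 -0.187]
```

>>> {"name": "jog_arm", "arguments": {"commands": [[0,0.1,0,0],[0,0.3,-0.03,0],[0.1,0.4,-0.05,0],[0.1,0.4,-0.05,0],[0.1,0.2,-0.06,0],[0.1,0.11,0,0],[0,0,0,0],[0,0,0,0],[0,0,0,0],[0,0,0,0]]}}

```text
clock: 25.12
tool_pos: [0.5694, 0.0939, 0.1163]
tool_rot: [0.705, -0.059, 0.705, 0.059]
wrist_force: [-0.6, 0.0, -3.1]
grip_width: 0.5
```

```bash
python3 go.py .569 .095 .095 .168;python3 - <<'E'
from h import *
s=arm.get_state(); P=s["tool_pos"]
o=[]
for n in("scene","top"):
    b=optics.capture(n); cv2.imwrite(f"pics/{n}_f.png",b)
    c=w2px(n,[[.569,.095,.1]])[0].astype(int); x0,y0=c[0]-40,c[1]-50
    im=np.clip(1.8*cv2.resize(b[y0:y0+100,x0:x0+80],(400,500),interpolation=cv2.INTER_LANCZOS4).astype(float),0,255).astype(np.uint8)
    M=np.array([.569,.095]); ex=np.array([np.cos(.168),np.sin(.168)]); ey=np.array([-ex[1],ex[0]])
    f=lambda xy,z:tuple(int(v) for v in (w2px(n,[[*xy,z]])[0]+.5-[x0,y0])*5)
    top=P[2]+.0279+.021
    for q,h,k in(((0,.05),top,(0,255,0)),((0,-.05),top,(0,255,0)),((.022,-.038),top,(0,255,255)),((-.022,-.038),top,(0,255,255)),((.022,.038),top,(0,255,255)),
                 ((.04,-.085),.008,(0,0,255)),((.04,.085),.008,(0,0,255)),((-.04,-.085),.008,(0,0,255)),((-.04,.085),.008,(0,0,255)),((0,.0515),.105,(255,0,0)),((0,-.0515),.105,(255,0,0))):
        cv2.circle(im,f(M+q[0]*ex+q[1]*ey,h),4,k,1)
    o.append(im)
cv2.imwrite("pics/mouth.png",np.hstack(o))
E
```

```text
t 25.12 pos [0.5694 0.0939 0.1163] F [-0.64  0.03 -3.08] M [-0.011 -0.015  0.043] g 0.5 x [ 0. -0. -1.] z [0.986 0.166 0.   ] j6 -0.07
turn units -0.01 shift units [ 0.532  0.03  -0.006]
```

View pics/mouth.png

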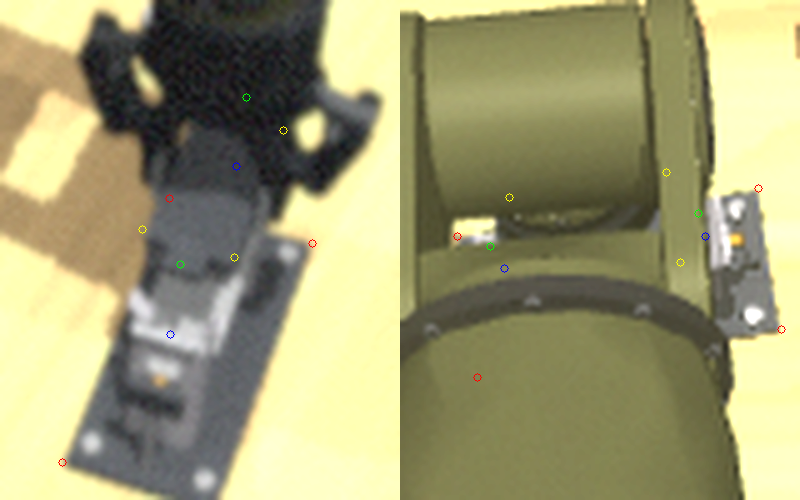

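Base-plate markers sit on the plate corners in both views (scene (62,462) and (312,243), top (758,188) and (780,329)). The held pad lies over the mouth as predicted to about 1 px. Lowering now.

>>> {"name": "jog_arm", "arguments": {"commands": [[0.1,0.03,0,0],[0.2,0,0,0],[0.2,0,0,0],[0.2,0,0,0],[0.15,0,0,0],[0.1,0,0,0],[0.08,0,0,0],[0,0,0,0],[0,0,0,0],[0,0,0,0]]}}

```text
clock: 26.05
tool_pos: [0.5692, 0.0957, 0.0752]
tool_rot: [0.705, -0.059, 0.704, 0.059]
wrist_force: [-0.7, 0.8, -2.1]
grip_width: 0.505
```

>>> {"name": "jog_arm", "arguments": {"commands": [[0.03,0,0,0],[0.03,0,0,0],[0.03,0,0,0],[0.03,0,0,0],[0.03,0,0,0],[0.03,0,0,0],[0.02,0,0,0],[0,0,0,0],[0,0,0,0],[0,0,0,0]]}}

```text
clock: 26.88
tool_pos: [0.569, 0.0957, 0.0669]
tool_rot: [0.705, -0.059, 0.705, 0.059]
wrist_force: [-0.7, -0.7, -3.2]
grip_width: 0.499
```

>>> {"name": "jog_arm", "arguments": {"commands": [[0.02,0,0,0],[0.02,0,0,0],[0.02,0,0,0],[0.02,0,0,0],[0.02,0,0,0],[0.02,0,0,0],[0.02,0,0,0],[0,0,0,0],[0,0,0,0],[0,0,0,0]]}}

```text
clock: 27.72
tool_pos: [0.569, 0.0957, 0.0613]
tool_rot: [0.705, -0.059, 0.705, 0.059]
wrist_force: [-1.1, 2.0, -2.6]
grip_width: 0.502
```

>>> {"name": "jog_arm", "arguments": {"commands": [[0.02,0,0,0],[0.02,0,0,0],[0.02,0,0,0],[0.02,0,0,0],[0.02,0,0,0],[0.02,0,0,0],[0,0,0,0],[0,0,0,0],[0,0,0,0],[0,0,0,0]]}}

```text
clock: 28.55
tool_pos: [0.569, 0.0957, 0.0565]
tool_rot: [0.705, -0.059, 0.705, 0.059]
wrist_force: [0.0, 4.2, -0.9]
grip_width: 0.503
```

>>> {"name": "jog_arm", "arguments": {"commands": [[0,0.015,0,0],[0,0.015,0,0],[0.02,0,0,0],[0.02,0,0,0],[0.02,0,0,0],[0.02,0,0,0],[0.02,0,0,0],[0,0,0,0],[0,0,0,0],[0,0,0,0]]}}

```text
clock: 29.38
tool_pos: [0.5688, 0.0968, 0.0525]
tool_rot: [0.705, -0.059, 0.705, 0.059]
wrist_force: [0.2, 0.0, -3.8]
grip_width: 0.5
```

>>> {"name": "jog_arm", "arguments": {"commands": [[0.02,0,0,0],[0.02,0,0,0],[0.02,0,0,0],[0.02,0,0,0],[0.02,0,0,0],[0.02,0,0,0],[0,0,0,0],[0,0,0,0],[0,0,0,0],[0,0,0,0]]}}

```text
clock: 30.22
tool_pos: [0.5689, 0.0969, 0.0479]
tool_rot: [0.705, -0.059, 0.704, 0.059]
wrist_force: [-0.4, 0.2, 2.1]
grip_width: 0.5
```

Contact at reported 0.048, so the pad is on the follower. Its top is at about 0.097 and the lips' underside at about 0.076. The body stays above the flares, so I press while still gripping.

>>> {"name": "jog_arm", "arguments": {"commands": [[0.02,0,0,0],[0.02,0,0,0],[0.02,0,0,0],[0.02,0,0,0],[0.02,0,0,0],[0.02,0,0,0],[0,0,0,0],[0,0,0,0],[0,0,0,0],[0,0,0,0]], "force": 60}}

```text
clock: 31.05
tool_pos: [0.5688, 0.0969, 0.0429]
tool_rot: [0.705, -0.059, 0.705, 0.059]
wrist_force: [0.0, 0.5, 3.7]
grip_width: 0.493
```

>>> {"name": "jog_arm", "arguments": {"commands": [[0.02,0,0,0],[0.02,0,0,0],[0.02,0,0,0],[0.02,0,0,0],[0.02,0,0,0],[0.02,0,0,0],[0,0,0,0],[0,0,0,0],[0,0,0,0],[0,0,0,0]]}}

```text
clock: 31.88
tool_pos: [0.569, 0.0968, 0.0386]
tool_rot: [0.705, -0.059, 0.704, 0.059]
wrist_force: [-2.0, 0.3, 8.1]
grip_width: 0.501
```

>>> {"name": "jog_arm", "arguments": {"commands": [[0.02,0,0,0],[0.02,0,0,0],[0.02,0,0,0],[0.02,0,0,0],[0.02,0,0,0],[0,0,0,0],[0,0,0,0],[0,0,0,0],[0,0,0,0],[0,0,0,0]]}}

```text
clock: 32.72
tool_pos: [0.5689, 0.0968, 0.0341]
tool_rot: [0.705, -0.059, 0.705, 0.059]
wrist_force: [0.6, 1.1, 2.5]
grip_width: 0.494
```

>>> {"name": "jog_arm", "arguments": {"commands": [[0.03,0,0,0],[0.03,0,0,0],[0.03,0,0,0],[0.03,0,0,0],[0.03,0,0,0],[0.03,0,0,0],[0.03,0,0,0],[0.02,0,0,0],[0,0,0,0],[0,0,0,0]]}}

```text
clock: 33.55
tool_pos: [0.5689, 0.0968, 0.0249]
tool_rot: [0.705, -0.059, 0.705, 0.059]
wrist_force: [0.5, -0.0, 4.6]
grip_width: 0.495
```

>>> {"name": "jog_arm", "arguments": {"commands": [[0,0,0,0],[0,0,0,0],[0,0,0,0],[0,0,0,0],[0,0,0,0],[0,0,0,0],[-0.05,0,0,0],[-0.1,0,0,0],[-0.2,0,0,0],[-0.3,0,0,0]], "claw": 0}}

```text
clock: 34.38
tool_pos: [0.5684, 0.0968, 0.0512]
tool_rot: [0.704, -0.059, 0.705, 0.059]
wrist_force: [0.5, 0.4, -0.1]
grip_width: 1.0
```

>>> {"name": "jog_arm", "arguments": {"commands": [[-0.6,0,0,0],[-0.7,0,0,0],[-0.3,-0.2,0,0.3],[0,-0.5,0,0.5],[0,-0.8,0,0.5],[0,-0.9,0,0],[0,-0.9,0,0],[0,-0.9,0,0],[0,-0.8,0,0],[0,-0.6,0,0]]}}

```text
clock: 35.22
tool_pos: [0.5847, -0.1296, 0.1155]
tool_rot: [0.707, -0.018, 0.707, 0.018]
wrist_force: [0.6, -0.2, 0.6]
grip_width: 1.001
```

```bash
python3 go.py .6437 -.172 -.012 .056;python3 - <<'E'
from h import *
ex=np.array([np.cos(.168),np.sin(.168)]); ey=np.array([-ex[1],ex[0]]); M=np.array([.569,.096])
for n in("top","scene"):
    b=optics.capture(n); cv2.imwrite(f"pics/{n}_h.png",b); old=cv2.imread(f"pics/{n}.png")
    for h in (.076,.097):
        q=np.array([w2px(n,[[*(M+a*ex+c*ey),h]])[0] for a in(-.012,0,.012) for c in(-.025,0,.025)]).round().astype(int)
        print(n,h,[int(b[v,u].max()) for u,v in q],"before",[int(old[v,u].max()) for u,v in q])
    for r in finder.cut_out("pad_a_center",n):
        e=r["extent"]; print(n,round(r["score"],2),np.round(e,1),px2w(n,[e[:2]],.07)[0].round(3))
E
```

```text
t 35.22 pos [ 0.5847 -0.1296  0.1155] F [ 0.57 -0.16  0.61] M [-0.01  -0.002  0.047] g 1.001 x [ 0.001 -0.    -1.   ] z [0.999 0.052 0.001] j6 -0.33
turn units -0.05 shift units [ 3.189 -1.14   1.411]
top 0.076 [80, 81, 82, 83, 82, 84, 82, 83, 82] before [143, 143, 139, 140, 136, 137, 144, 140, 139]
top 0.097 [81, 82, 81, 83, 82, 83, 82, 82, 82] before [143, 140, 140, 143, 140, 139, 142, 138, 138]
top 0.87 [415.8 263.4  36.1  24.9] [ 0.348 -0.315  0.07 ]
top 0.78 [258.4 175.6  35.3  20.3] [0.571 0.09  0.07 ]
top 0.56 [402.  311.9  32.7  22.6] [ 0.226 -0.278  0.07 ]
top 0.27 [180.5 122.2  32.8  34.9] [0.713 0.3   0.07 ]
scene 0.076 [45, 52, 62, 67, 64, 65, 105, 64, 66] before [118, 118, 115, 113, 113, 115, 100, 116, 117]
scene 0.097 [35, 61, 80, 57, 63, 66, 63, 65, 62] before [114, 116, 86, 117, 112, 90, 118, 118, 82]
scene 0.87 [180.4 252.3  33.9  33.3] [ 0.339 -0.194  0.07 ]
scene 0.85 [152.5 315.9  23.8  42.5] [ 0.377 -0.353  0.07 ]
scene 0.75 [125.7 269.1  37.5  37. ] [ 0.254 -0.295  0.07 ]
scene 0.71 [327.  203.7  21.6  29.6] [0.574 0.099 0.07 ]
```

```bash
python3 - <<'E'
from h import *
ex=np.array([np.cos(.168),np.sin(.168)]); ey=np.array([-ex[1],ex[0]]); M=np.array([.569,.096])
b=cv2.imread("pics/scene_h.png").max(2).astype(float); old=cv2.imread("pics/scene.png").max(2).astype(float)
for z in(.0715,.076,.0805,.0875,.092,.097):
    p=np.array([w2px("scene",[[*(M+a*ex+c*ey),z]])[0] for a,c in((.022,.038),(-.022,.038),(-.022,-.038),(.022,-.038))])
    m=np.zeros(b.shape,np.uint8); cv2.fillPoly(m,[np.round(p*16).astype(np.int32)],255,shift=4)
    d=b-old; inn=m>0; print(z,"bbox c",((p.min(0)+p.max(0))/2).round(1),(p.max(0)-p.min(0)).round(1),"mean",b[inn].mean().round(1),"std",b[inn].std().round(1))
# brightness profile along pad x through the centre at z=.076
for c in(-.015,0,.015):
    q=[w2px("scene",[[*(M+a*ex+c*ey),.076]])[0] for a in np.arange(-.05,.051,.004)]
    print([int(cv2.remap(b.astype(np.float32),np.float32([[u[0]]]),np.float32([[u[1]]]),1)[0,0]) for u in q])
E
```

```text
0.0715 bbox c [324.5 203.5] [26.4 29.7] mean 67.1 std 18.6
0.076 bbox c [324.6 202.5] [26.5 29.8] mean 65.7 std 17.1
0.0805 bbox c [324.7 201.6] [26.5 29.8] mean 65.2 std 16.2
0.0875 bbox c [324.9 200.1] [26.7 29.9] mean 65.6 std 17.1
0.092 bbox c [325.1 199.1] [26.7 30. ] mean 66.0 std 18.1
0.097 bbox c [325.2 198. ] [26.8 30.1] mean 67.6 std 20.6
[74, 70, 69, 67, 60, 58, 55, 49, 39, 36, 39, 47, 63, 66, 66, 67, 72, 76, 58, 57, 58, 60, 59, 64, 107, 157]
[76, 73, 73, 72, 69, 61, 44, 43, 53, 54, 50, 45, 53, 64, 65, 64, 64, 65, 65, 58, 59, 58, 60, 63, 116, 160]
[79, 74, 62, 45, 48, 63, 68, 65, 63, 61, 59, 62, 64, 65, 64, 65, 65, 64, 65, 58, 59, 58, 60, 60, 106, 156]
```

>>> {"name": "jog_arm", "arguments": {"commands": [[0,-0.1,0.15,-0.05],[0,-0.2,0.25,0],[0.2,-0.3,0.3,0],[0.3,-0.3,0.3,0],[0.4,-0.2,0.25,0],[0.4,-0.04,0.16,0],[0.3,0,0,0],[0.2,0,0,0],[0,0,0,0],[0,0,0,0]]}}

```text
clock: 36.25
tool_pos: [0.6439, -0.1682, 0.0433]
tool_rot: [0.707, -0.021, 0.707, 0.021]
wrist_force: [0.0, 0.4, 0.3]
grip_width: 1.0
```

```bash
python3 go.py .6437 -.172 -.028 .056
```

```text
t 36.25 pos [ 0.6439 -0.1682  0.0433] F [0.05 0.36 0.32] M [ 0.044  0.037 -0.057] g 1.0 x [ 0. -0. -1.] z [0.998 0.059 0.   ] j6 -0.37
turn units 0.04 shift units [ 1.782 -0.095 -0.009]
```

The first pad's +x edge sits where z = 0.076 predicts, so it is held under the lips. Now the second pad.

>>> {"name": "jog_arm", "arguments": {"commands": [[0.2,-0.05,0,0],[0.3,-0.04,-0.01,0],[0.3,0,0,0],[0.25,0,0,0],[0.2,0,0,0],[0.1,0,0,0],[0.1,0,0,0],[0.05,0,0,0],[0,0,0,0],[0,0,0,0]]}}

```text
clock: 37.08
tool_pos: [0.6439, -0.1724, -0.0168]
tool_rot: [0.707, -0.021, 0.707, 0.021]
wrist_force: [-0.1, 0.8, 0.0]
grip_width: 0.999
```

```bash
python3 go.py .6437 -.172 -.028 .056
```

```text
t 37.08 pos [ 0.6439 -0.1724 -0.0168] F [-0.14  0.76  0.03] M [ 0.025 -0.031  0.007] g 0.999 x [ 0. -0. -1.] z [0.998 0.059 0.   ] j6 -0.38
turn units 0.03 shift units [ 0.28   0.009 -0.005]
```

>>> {"name": "jog_arm", "arguments": {"commands": [[0.05,0,0,0],[0.05,0,0,0],[0.05,0,0,0],[0.05,0,0,0],[0.04,0,0,0],[0.03,0,0,0],[0,0,0,0],[0,0,0,0],[0,0,0,0],[0,0,0,0]]}}

```text
clock: 37.92
tool_pos: [0.6438, -0.1723, -0.0278]
tool_rot: [0.707, -0.021, 0.707, 0.021]
wrist_force: [0.9, -0.3, 1.0]
grip_width: 1.004
```

>>> {"name": "jog_arm", "arguments": {"commands": [[0,0,0,0],[0,0,0,0],[0,0,0,0],[0,0,0,0],[0,0,0,0],[0,0,0,0],[0,0,0,0],[0,0,0,0],[0,0,0,0],[0,0,0,0]], "claw": 1, "force": 40}}

```text
clock: 38.75
tool_pos: [0.6439, -0.1723, -0.0277]
tool_rot: [0.707, -0.021, 0.707, 0.021]
wrist_force: [-1.6, 0.5, 5.8]
grip_width: 0.505
```

>>> {"name": "jog_arm", "arguments": {"commands": [[-0.1,0,0,0],[-0.3,0,0,0],[-0.5,0,0,0],[-0.6,0,0,0],[-0.6,0,0,0],[-0.6,0,0,0],[-0.5,0,0,0],[-0.4,0,0,0],[-0.2,0,0,0],[-0.1,0,0,0]]}}

```text
clock: 39.58
tool_pos: [0.644, -0.1724, 0.1297]
tool_rot: [0.707, -0.021, 0.706, 0.02]
wrist_force: [1.0, 0.5, -2.0]
grip_width: 0.504
```

```bash
python3 go.py .569 .0968 .12 .168
```

```text
t 39.58 pos [ 0.644  -0.1724  0.1297] F [ 0.98  0.54 -1.96] M [ 0.023 -0.054 -0.009] g 0.504 x [ 0.002 -0.001 -1.   ] z [0.998 0.058 0.002] j6 -0.38
turn units -1.25 shift units [ 0.237  6.949 -0.723]
```

>>> {"name": "jog_arm", "arguments": {"commands": [[0,0.3,0,-0.65],[0,0.7,-0.05,-0.6],[0,0.9,-0.1,0],[0,0.9,-0.1,0],[0,0.9,-0.1,0],[0,0.9,-0.1,0],[0,0.9,-0.1,0],[0,0.8,-0.1,0],[0,0.4,0,0],[0,0.15,0,0]]}}

```text
clock: 40.42
tool_pos: [0.574, 0.0964, 0.1274]
tool_rot: [0.704, -0.06, 0.705, 0.06]
wrist_force: [-0.4, 0.3, -3.1]
grip_width: 0.502
```

```bash
python3 go.py .569 .0968 .08 .168
```

```text
t 40.42 pos [0.574  0.0964 0.1274] F [-0.44  0.28 -3.05] M [-0.051  0.027 -0.054] g 0.502 x [-0.002  0.    -1.   ] z [ 0.986  0.169 -0.002] j6 -0.07
turn units 0.03 shift units [ 1.184  0.029 -0.119]
```

>>> {"name": "jog_arm", "arguments": {"commands": [[0,0,-0.06,0],[0.1,0,-0.05,0],[0.2,0,0,0],[0.2,0,0,0],[0.2,0,0,0],[0.2,0,0,0],[0.15,0,0,0],[0.1,0,0,0],[0,0,0,0],[0,0,0,0]]}}

```text
clock: 41.25
tool_pos: [0.5708, 0.0932, 0.082]
tool_rot: [0.705, -0.059, 0.705, 0.059]
wrist_force: [-0.2, -0.2, -2.0]
grip_width: 0.5
```

```bash
python3 go.py .569 .0968 .062 .168
```

```text
t 41.25 pos [0.5708 0.0932 0.082 ] F [-0.16 -0.24 -1.99] M [ 0.014 -0.016 -0.043] g 0.5 x [-0. -0. -1.] z [ 0.986  0.167 -0.   ] j6 -0.07
turn units -0.0 shift units [ 0.5    0.096 -0.03 ]
```

>>> {"name": "jog_arm", "arguments": {"commands": [[0,0.05,-0.03,0],[0,0.045,0,0],[0.06,0,0,0],[0.06,0,0,0],[0.06,0,0,0],[0.06,0,0,0],[0.06,0,0,0],[0,0,0,0],[0,0,0,0],[0,0,0,0]]}}

```text
clock: 42.08
tool_pos: [0.569, 0.0968, 0.0702]
tool_rot: [0.705, -0.059, 0.705, 0.059]
wrist_force: [0.0, 0.4, -2.7]
grip_width: 0.502
```

>>> {"name": "jog_arm", "arguments": {"commands": [[0.03,0,0,0],[0.03,0,0,0],[0.03,0,0,0],[0.03,0,0,0],[0.03,0,0,0],[0.02,0,0,0],[0,0,0,0],[0,0,0,0],[0,0,0,0],[0,0,0,0]]}}

```text
clock: 42.92
tool_pos: [0.569, 0.0968, 0.0634]
tool_rot: [0.705, -0.059, 0.705, 0.059]
wrist_force: [0.4, -0.8, -2.5]
grip_width: 0.5
```

>>> {"name": "jog_arm", "arguments": {"commands": [[0.03,0,0,0],[0.03,0,0,0],[0.03,0,0,0],[0.03,0,0,0],[0.02,0,0,0],[0.02,0,0,0],[0.02,0,0,0],[0,0,0,0],[0,0,0,0],[0,0,0,0]]}}

```text
clock: 43.75
tool_pos: [0.569, 0.0968, 0.0561]
tool_rot: [0.705, -0.059, 0.705, 0.059]
wrist_force: [-0.0, 0.4, -2.5]
grip_width: 0.502
```

>>> {"name": "jog_arm", "arguments": {"commands": [[0.03,0,0,0],[0.03,0,0,0],[0.03,0,0,0],[0.03,0,0,0],[0.02,0,0,0],[0.02,0,0,0],[0,0,0,0],[0,0,0,0],[0,0,0,0],[0,0,0,0]]}}

```text
clock: 44.58
tool_pos: [0.569, 0.0967, 0.0497]
tool_rot: [0.705, -0.059, 0.705, 0.059]
wrist_force: [0.1, 0.3, -2.4]
grip_width: 0.506
```

>>> {"name": "jog_arm", "arguments": {"commands": [[0.015,0,0,0],[0.015,0,0,0],[0.015,0,0,0],[0.015,0,0,0],[0.015,0,0,0],[0.015,0,0,0],[0.01,0,0,0],[0,0,0,0],[0,0,0,0],[0,0,0,0]], "force": 60}}

```text
clock: 45.42
tool_pos: [0.5691, 0.0968, 0.0458]
tool_rot: [0.705, -0.059, 0.705, 0.059]
wrist_force: [0.1, -0.3, 2.1]
grip_width: 0.495
```

>>> {"name": "jog_arm", "arguments": {"commands": [[0.015,0,0,0],[0.015,0,0,0],[0.015,0,0,0],[0.015,0,0,0],[0.015,0,0,0],[0.015,0,0,0],[0.01,0,0,0],[0,0,0,0],[0,0,0,0],[0,0,0,0]]}}

```text
clock: 46.25
tool_pos: [0.5691, 0.0966, 0.0419]
tool_rot: [0.705, -0.059, 0.704, 0.059]
wrist_force: [0.5, -2.0, 4.7]
grip_width: 0.493
```

>>> {"name": "jog_arm", "arguments": {"commands": [[0.015,0,0,0],[0.015,0,0,0],[0.015,0,0,0],[0.015,0,0,0],[0.01,0,0,0],[0.01,0,0,0],[0,0,0,0],[0,0,0,0],[0,0,0,0],[0,0,0,0]]}}

```text
clock: 47.08
tool_pos: [0.5692, 0.0968, 0.039]
tool_rot: [0.705, -0.059, 0.704, 0.059]
wrist_force: [-1.0, -1.8, 8.3]
grip_width: 0.498
```

>>> {"name": "jog_arm", "arguments": {"commands": [[0.01,0,0,0],[0.01,0,0,0],[0.01,0,0,0],[0.01,0,0,0],[0.01,0,0,0],[0.01,0,0,0],[0,0,0,0],[0,0,0,0],[0,0,0,0],[0,0,0,0]]}}

```text
clock: 47.92
tool_pos: [0.5692, 0.0968, 0.0368]
tool_rot: [0.705, -0.059, 0.704, 0.059]
wrist_force: [-1.8, -1.1, 9.8]
grip_width: 0.491
```

>>> {"name": "jog_arm", "arguments": {"commands": [[0.01,0,0,0],[0.01,0,0,0],[0.01,0,0,0],[0.01,0,0,0],[0.01,0,0,0],[0.01,0,0,0],[0,0,0,0],[0,0,0,0],[0,0,0,0],[0,0,0,0]]}}

```text
clock: 48.75
tool_pos: [0.5691, 0.0968, 0.0338]
tool_rot: [0.705, -0.059, 0.704, 0.059]
wrist_force: [0.4, -0.8, 5.4]
grip_width: 0.494
```

>>> {"name": "jog_arm", "arguments": {"commands": [[0.015,0,0,0],[0.015,0,0,0],[0.015,0,0,0],[0.015,0,0,0],[0.015,0,0,0],[0.015,0,0,0],[0.015,0,0,0],[0.015,0,0,0],[0,0,0,0],[0,0,0,0]]}}

```text
clock: 49.58
tool_pos: [0.569, 0.0968, 0.0289]
tool_rot: [0.705, -0.059, 0.705, 0.059]
wrist_force: [0.9, 0.0, 3.4]
grip_width: 0.492
```

```bash
python3 go.py
```

```text
t 49.58 pos [0.569  0.0968 0.0289] F [0.89 0.03 3.38] M [ 0.044 -0.315 -0.013] g 0.492 x [ 0.  0. -1.] z [0.986 0.167 0.   ] j6 -0.06
```

>>> {"name": "jog_arm", "arguments": {"commands": [[0.01,0,0,0],[0.01,0,0,0],[0.01,0,0,0],[0.01,0,0,0],[0,0,0,0],[0,0,0,0],[0,0,0,0],[0,0,0,0],[0,0,0,0],[0,0,0,0]]}}

```text
clock: 50.42
tool_pos: [0.569, 0.0968, 0.0273]
tool_rot: [0.705, -0.059, 0.705, 0.059]
wrist_force: [1.9, 0.9, 4.3]
grip_width: 0.495
```

>>> {"name": "jog_arm", "arguments": {"commands": [[0.01,0,0,0],[0.01,0,0,0],[0.01,0,0,0],[0,0,0,0],[0,0,0,0],[0,0,0,0],[0,0,0,0],[0,0,0,0],[0,0,0,0],[0,0,0,0]]}}

```text
clock: 51.25
tool_pos: [0.569, 0.0968, 0.0262]
tool_rot: [0.705, -0.059, 0.705, 0.059]
wrist_force: [0.3, -0.1, 5.8]
grip_width: 0.493
```

>>> {"name": "jog_arm", "arguments": {"commands": [[0.01,0,0,0],[0.01,0,0,0],[0.01,0,0,0],[0,0,0,0],[0,0,0,0],[0,0,0,0],[0,0,0,0],[0,0,0,0],[0,0,0,0],[0,0,0,0]]}}

```text
clock: 52.08
tool_pos: [0.5691, 0.0968, 0.0256]
tool_rot: [0.705, -0.059, 0.704, 0.059]
wrist_force: [-2.1, -0.4, 12.1]
grip_width: 0.493
```

The force rises to about 14 N (the stop), so the pad is fully under the lips. Release and retreat.

>>> {"name": "jog_arm", "arguments": {"commands": [[-0.01,0,0,0],[0,0,0,0],[0,0,0,0],[0,0,0,0],[0,0,0,0],[0,0,0,0],[-0.05,0,0,0],[-0.1,0,0,0],[-0.2,0,0,0],[-0.3,0,0,0]], "claw": 0}}

```text
clock: 52.92
tool_pos: [0.5686, 0.0967, 0.0516]
tool_rot: [0.704, -0.059, 0.705, 0.059]
wrist_force: [0.0, -0.1, 0.2]
grip_width: 1.0
```

>>> {"name": "jog_arm", "arguments": {"commands": [[-0.6,0,0,0],[-0.7,0,0,0],[-0.4,-0.2,0,0],[0,-0.5,0,0],[0,-0.8,0,0],[0,-0.9,0,0],[0,-0.9,0,0],[0,-0.9,0,0],[0,-0.8,0,0],[0,-0.4,0,0]]}}

```text
clock: 53.75
tool_pos: [0.6053, -0.1197, 0.1206]
tool_rot: [0.705, -0.059, 0.704, 0.058]
wrist_force: [0.1, 0.2, -0.1]
grip_width: 1.0
```

```bash
python3 go.py; python3 - <<'E'
from h import *
ex=np.array([np.cos(.168),np.sin(.168)]); ey=np.array([-ex[1],ex[0]]); M=np.array([.569,.096])
b=optics.capture("scene"); cv2.imwrite("pics/scene_i.png",b); t=optics.capture("top"); cv2.imwrite("pics/top_i.png",t)
for n,im,o in(("scene",b,cv2.imread("pics/scene_h.png")),("top",t,cv2.imread("pics/top_h.png"))):
  for z in(.076,.097):
    for c in(-.015,.015):
        q=np.float32([w2px(n,[[*(M+a*ex+c*ey),z]])[0] for a in np.arange(-.006,.051,.004)])
        f=lambda i:cv2.remap(i.max(2).astype(np.float32),q[:,:1],q[:,1:],1)[:,0].astype(int).tolist()
        print(n,z,c,f(im),"| 1st pad",f(o))
E
```

```text
t 53.75 pos [ 0.6053 -0.1197  0.1206] F [ 0.12  0.23 -0.09] M [ 0.05  -0.018  0.039] g 1.0 x [ 0.001 -0.001 -1.   ] z [0.986 0.165 0.001] j6 -0.42
scene 0.076 -0.015 [57, 51, 46, 43, 46, 65, 76, 61, 48, 56, 56, 59, 63, 107, 158] | 1st pad [47, 63, 66, 66, 67, 72, 76, 58, 57, 58, 60, 59, 64, 107, 157]
scene 0.076 0.015 [69, 65, 56, 40, 44, 54, 50, 45, 48, 58, 58, 61, 60, 108, 157] | 1st pad [62, 64, 65, 64, 65, 65, 64, 65, 58, 59, 58, 60, 60, 106, 156]
scene 0.097 -0.015 [65, 62, 59, 53, 45, 38, 36, 42, 47, 55, 58, 60, 57, 82, 149] | 1st pad [47, 46, 61, 63, 65, 65, 64, 67, 60, 58, 59, 58, 63, 84, 148]
scene 0.097 0.015 [58, 47, 46, 62, 65, 63, 58, 55, 56, 62, 89, 111, 90, 82, 141] | 1st pad [64, 65, 65, 64, 64, 63, 65, 63, 58, 62, 89, 110, 89, 80, 143]
top 0.076 -0.015 [82, 82, 83, 82, 82, 82, 83, 88, 154, 181, 181, 180, 180, 180, 181] | 1st pad [82, 83, 82, 82, 82, 82, 83, 92, 153, 179, 179, 178, 179, 179, 179]
top 0.076 0.015 [83, 82, 83, 83, 83, 82, 82, 88, 168, 180, 181, 181, 181, 180, 180] | 1st pad [82, 82, 83, 82, 82, 82, 83, 87, 165, 179, 179, 179, 179, 179, 179]
top 0.097 -0.015 [83, 83, 82, 82, 82, 84, 90, 162, 181, 181, 180, 180, 180, 181, 180] | 1st pad [83, 82, 82, 82, 82, 83, 89, 161, 179, 179, 178, 179, 179, 179, 179]
top 0.097 0.015 [82, 83, 83, 83, 82, 82, 92, 173, 181, 180, 181, 181, 180, 181, 180] | 1st pad [82, 83, 82, 82, 82, 83, 91, 170, 179, 179, 179, 179, 179, 179, 179]
```

```bash
python3 -c "
from cell import arm
print(arm.close_job())"
```

```text
the job is handed in; nothing more can be done
None
```

Both dark eared pads are loaded in the magazine and released, and the job is handed in at about 54 s of the 72 s allowed. No verdict was reported.

**First pad:** the push peaked at about 10.5 N at the lips and then dropped. I pressed it about 9 mm further and let go. The scene picture showed its edge where a plate at z ≈ 0.076 should be.

**Second pad:** the push peaked at about 12 N and dropped. I pressed it in small steps until it just met the bottom stop at about 14.5 N. After release, the wrist force was near zero. In the top picture its plate edge fell on the same pixels as the first pad's, so it did not come back up.

**What went wrong:**
- **Missed grasp:** the first grasp of the first pad missed, because the real fingertips sat about 31 mm above the reported tool height. I found this by touching that pad's top with shut fingers and corrected for it.
- **Touch too hard:** I queued two steps during that touch, and the wrist force reached 99 N against the 120 N limit. The pad was lying on the bench, not in the magazine, and looked undamaged and about where it was.
- **Final checks:** the last scene-picture readings across the second pad were shadowed and inconclusive, so its height rests on the top picture and the force readings. I did not check the bystanders' positions at the end; I saw no sign that the arm touched any of them.

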